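# Pack the round letter dot in its hinged case

## Robot

A 6-joint arm with a two-finger parallel gripper is mounted at the origin on a cart in front of the work surface, level with it; the furniture and walls round the work are solid. World frame = base frame: x ahead of the robot, y to its left, z up, the work surface at z = 0. Lengths are in m, angles in degrees, forces in N, time in s.
With the tool pointing down it reaches from about 0.35 to 0.875 m from the base axis. Payload 4.2 kg.
Tool frame: the origin (TCP) lies between the finger pads; the fingertips stand 11 mm ahead of it and the grasp point (between the pads) lies 8 mm behind it; z points along the fingers, y is the direction in which the jaws open and shut (so a half turn about z gives the same grasp; the last joint's range is limited). The gripper opens to 87 mm and grips with 3 to 60 N. Pads are 19 mm wide; open, the fingers measure 117 mm over their backs; the gripper's body (75 mm by 190 mm) begins 51 mm behind the grasp point.
Start: joints at [-52.678, 22.042, 0.453, 0, -68.411, -14.817], TCP at [0.239, -0.577, 0.234] pointing down, gripper open.
Joint ranges: [-179.83, 179.83], [-69.29, 118.12], [-61.27, 80.66], [-181.25, 117.63], [-171.15, -9.14], [-177.46, 177.46]. Speed limits (degrees/s): [159.86, 159.86, 180, 180, 180, 180].

## Interface

Orientations are given as a 3x3 rotation matrix whose columns are the frame's x, y, z axes.
In Python, from station import sense, capture, get_calibration, finish_job, search_frame, cut_out gives the robot as it stands.
- The arm moves only by the tool arm_command, never from a script. Its argument "rows" is a list of rows, each an object with "fingers": the opening in per cent of the stroke, from 0 (shut) to 100 (fully open); "travel": the shift along the tool's x, y, z in cm, a list of three; "roll": the turn about the tool's z in degrees. A call has 1 to 10 rows; each row is the pose to reach, as a shift and turn from the pose commanded when the call began, along the tool's axes at that moment; what a row does not reach only later rows make up. A row lasts 1/10 s, in which the tool goes at most 50 mm and 8.59 degrees, less where a joint would pass 70% of its speed; a pose out of reach is approached as far as the arm can. A call with a gripper value outside its range is refused whole. The fingers move at their own pace and stop on an object; the grip force is fixed at half the most. Time passes only in rows, so rows that repeat a pose let the fingers close. It gives the time, the measured TCP pose, the force and the opening at its end, in the units of the state.
- sense(): the state, without advancing time (a new reading comes with each control period).
- capture(name): name is "scene" or "top" or "wrist"; returns (picture, depth): 400x640x3 uint8, red, green, blue; 400x640 float32, m along the optical axis (not along the pixel's ray), 0 where there is no reading.
- get_calibration(name): a dict with "fov_y" (degrees; the focal length in pixels is half the picture's height over the tangent of half this angle, whatever the lens; pixels are square), "cx", "cy" (the principal point, pixels), "origin" and "attitude" of the camera in the world; the wrist camera has in their place "mount" (4x4, takes a point from camera to tool coordinates, whose origin is the TCP and whose axes are the flange's). Camera axes: x right, y down, z forward; pixel columns grow to the right and rows downward; lengths in m; the calibration is good to about 2 mm. A picture is of the moment at which its call begins: read the wrist's pose just before it. get_calibration takes no time and is no camera call.
- finish_job(): hands the job in, once; it reports no verdict.
Trained networks look in the newest picture that a camera, given by its name, has taken for a name from the list of things; names that differ only in an ending like _2 or _b are one class to them, and where a whole thing is asked for, a point or a joint stands for the part that bears it (a point fixed in the world has none). Each returns a list of dicts, best first, with "p" (0 to 1); they miss things now and then, are a little off and sometimes report something else, mostly with a low value. They report only what shows in the picture. A call takes as long as a camera call. They do not tell look-alikes from the thing itself.
- search_frame(camera, label): "position" ([x, y, z] in m, in world coordinates, good to about 4 mm: the middle of the surface that is visible of it).
- cut_out(camera, label): "mask" (400x640 bool, what is visible of it).
The state is a dict: "time_s": time; "joints": joint angles; "joint_velocities": joint speeds; "effort": joint torques, N m; "tcp_pos": TCP position; "ee_rot": TCP orientation; "wrist_force": force on the tool from outside, world axes, zero at the start; "moment": the same for the moment, N m; "gripper_width": opening from 0.0 (shut) to 1.0 (fully open).
Only numpy, scipy, OpenCV 4.12 (cv2) and the standard library are available. Lean on these libraries where they do the work, as an engineer would, in place of code of your own. Each camera call takes 0.05 s, during which the arm holds its last target. There are 200 camera calls.

## Task

Open the lid of the hinged grey case by its handle until it stands open, set the round dot of the sign letters (the plain round one standing within reach near the case, not the pointed or bent accents) upright on the padded floor inside, then swing the lid fully shut and let go.

Things in the scene. Friction and masses are not known exactly. Their poses are not given: they have to be found in the camera images.
- dot_center (a point): centre, half-way up, of the loose round dot of a channel letter: an upright plain cylinder, tan sides, green top face, 47 mm across, 49 mm tall, about 40 g, standing on the table. The other tan and green pieces are drop-shaped, bent or whole letters; a turned weight with a neck is not it; a like dot far off to the right is out of reach.
- parts_case: grey clamshell case fixed on the table; origin: centre of its underside; x points from handle side to hinge side. Closed 140 (x) by 170 (y) by 62 mm high. Lower half: open tray, rim 30 mm up, walls 4 mm, flat dark padded floor 8 mm above the table, inside 132 by 162 mm. The hinge line runs along case y at x = +70, z = 30 mm.
- lid_handle (a point): middle of the black round grip bar (12 mm thick, parallel to the hinge line) of the lid's loop handle, on legs at +-45 mm. Lid shut: at case x = -106, z = 42 mm, 30 mm clear of the case front. It swings with the lid at 176 mm radius, up and over (0.2 m up with the lid upright). Pinched from above it turns in the pinch, so the gripper can point down all along the arc.
- case_lid (a joint): lid angle in rad: 0 shut, 1.57 upright, stop at 1.85. The lid (0.2 kg, hollow shell 32 mm deep) has a stiff hinge and stays at whatever angle it is left; moving it takes up to about 2.5 N at the handle. It may start a little ajar (up to 0.2).
There are look-alikes about, which are no part of the job. What is shaped like the part that bears dot_center but blue or red is not meant.

How it is judged (in metres and radians):
On the way, in this order (a step that is already met when the one before it is completed fails the run):
1. the lid stands open (more than 1.3 rad) (value of joint case_lid above 1.3 rad), for 0.2 s.
2. the dot stands on the floor of the case, with the lid still open (value of joint case_lid above 1 rad and x of dot_center in the frame of parts_case between -0.05 and 0.05 m and y of dot_center in the frame of parts_case between -0.065 and 0.065 m and z of dot_center in the frame of parts_case below 0.04 m and angle between dot_center's own z axis and vertical below 0.17 rad), for 0.2 s.
At the end, for the whole second after the job is handed in: The round dot stands upright (within 10 degrees) on the padded floor anywhere inside the case, and the lid is shut (within 0.07 rad, about 12 mm at the handle) (value of joint case_lid below 0.07 rad and x of dot_center in the frame of parts_case between -0.05 and 0.05 m and y of dot_center in the frame of parts_case between -0.065 and 0.065 m and z of dot_center in the frame of parts_case between 0.02 and 0.04 m and angle between dot_center's own z axis and vertical below 0.17 rad); the robot touches nothing.
It also fails if it takes over 72 s, if anything falls off the work surface, if the arm or the gripper's body presses on something with over 40 N, if the wrist force passes 120 N, or if a joint passes its speed limit or range.

## Working session

There is one attempt and no reset: what is moved stays moved. The work goes in short steps, Python scripts to look and compute and a tool call to move; the robot and the scene stay as the last step left them, time stands still between calls to the robot, and variables do not carry over. Pictures are saved under pics/ and viewed, about 8 in all and at most 12, crops included, and the job is handed in when it is done.

Besides the shell and the picture viewer there is one more tool, called as name([rows], argument=value, ...), one row to a line, values as JSON. arm_command: Moves the arm, as the interface text tells. Its arguments: {"type":"object","properties":{"rows":{"type":"array","items":{"type":"object","properties":{"fingers":{"type":"number"},"travel":{"type":"array","items":{"type":"number"}},"roll":{"type":"number"}}}}},"required":["rows"]}

```bash
mkdir -p pics
cat > h.py <<'E'
import numpy as np, cv2
from station import *
def cloud(cam,d,st=None):
    c=get_calibration(cam); f=200/np.tan(np.radians(c["fov_y"])/2)
    v,u=np.mgrid[0:400,0:640]
    P=np.stack([(u-c["cx"])/f*d,(v-c["cy"])/f*d,d],-1)
    if "mount" in c:
        M=np.array(c["mount"]); P=P@M[:3,:3].T+M[:3,3]
        return P@np.array(st["ee_rot"]).T+np.array(st["tcp_pos"])
    return P@np.array(c["attitude"]).T+np.array(c["origin"])
def save(n,im): cv2.imwrite("pics/"+n,cv2.cvtColor(im,cv2.COLOR_RGB2BGR))
E
python3 - <<'E'
from h import *
s=sense();print({k:np.round(v,3).tolist() for k,v in s.items()})
np.set_printoptions(precision=3,suppress=True)
out=[]
for c in ["scene","top"]:
    im,d=capture(c);k=get_calibration(c);print(c,k)
    P=cloud(c,d);np.savez(c+".npz",im=im,d=d,P=P);out.append(im)
    for l in ["dot_center","lid_handle","parts_case","case_lid"]:
        for r in search_frame(c,l):
            p=np.array(r["position"]);q=(p-k["origin"])@np.array(k["attitude"]);f=200/np.tan(np.radians(k["fov_y"])/2)
            print(c,l,round(r["p"],2),p,"px",(q[:2]/q[2]*f+[k["cx"],k["cy"]]).round())
save("a.png",out[0]);save("b.png",out[1])
E
```

```text
{'time_s': 0.0, 'joints': [-52.677, 22.091, 0.378, -0.029, -68.413, -14.818], 'joint_velocities': [-0.083, -0.053, -0.062, 0.041, -0.033, -0.059], 'effort': [0.0, -39.066, 18.741, 4.22, 0.011, -0.0], 'tcp_pos': [0.239, -0.577, 0.232], 'ee_rot': [[-0.924, -0.383, -0.001], [-0.383, 0.924, 0.002], [0.0, 0.002, -1.0]], 'wrist_force': [-1.178, 0.116, -0.759], 'moment': [-0.002, -0.038, 0.031], 'gripper_width': 0.998}
scene {'fov_y': 44.4013321648285, 'cx': 322.88130650689357, 'cy': 192.29997797387222, 'origin': array([-0.156,  0.594,  0.587]), 'attitude': array([[-0.667, -0.367,  0.648],
       [-0.745,  0.31 , -0.591],
       [ 0.016, -0.877, -0.481]])}
scene dot_center 0.92 [ 0.545 -0.191  0.035] px [367. 185.]
scene dot_center 0.59 [ 0.568 -0.06   0.044] px [321. 195.]
scene parts_case 0.84 [0.509 0.127 0.063] px [270. 228.]
scene case_lid 0.81 [0.516 0.118 0.068] px [271. 223.]
scene case_lid 0.18 [0.512 0.127 0.062] px [269. 228.]
top {'fov_y': 56.2252097780476, 'cx': 316.99204302869396, 'cy': 195.80385861114394, 'origin': array([ 0.475, -0.068,  1.023]), 'attitude': array([[ 0.014, -0.999,  0.041],
       [-1.   , -0.014, -0.002],
       [ 0.002, -0.041, -0.999]])}
top dot_center 0.76 [ 0.58  -0.07   0.044] px [317. 171.]
top dot_center 0.53 [ 0.624 -0.144  0.056] px [346. 154.]
top dot_center 0.52 [ 0.559 -0.204  0.049] px [369. 180.]
top lid_handle 0.59 [0.543 0.098 0.072] px [251. 184.]
top lid_handle 0.24 [0.544 0.096 0.071] px [252. 183.]
top parts_case 0.78 [0.544 0.098 0.07 ] px [252. 183.]
top case_lid 0.71 [0.544 0.1   0.069] px [251. 183.]
```

View pics/a.png

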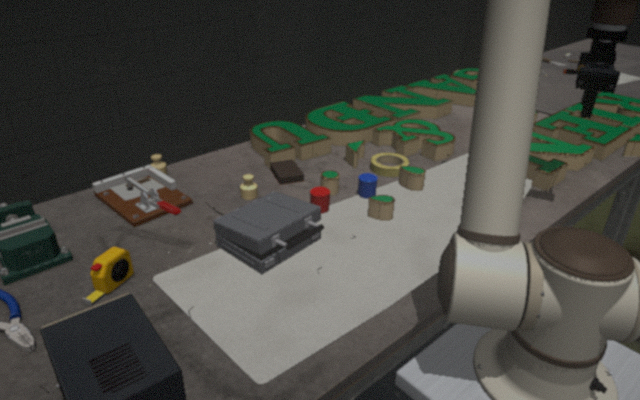

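View pics/b.png

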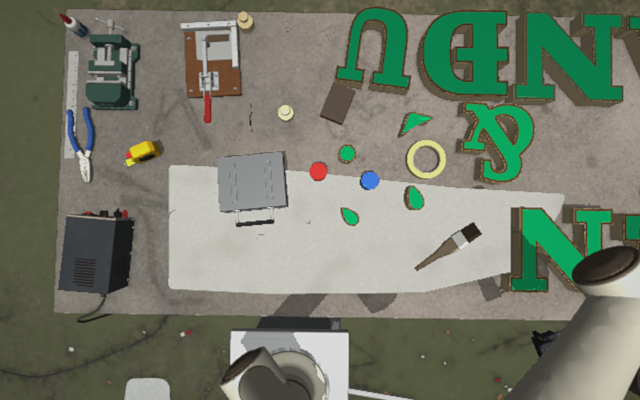

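The top view shows the case at about (252,183), with its handle bar at (255,222). There are five dot candidates. The green one at (347,154) looks round, (349,216) and (415,197) are drop-shaped, (318,171) is red and (370,180) is blue. (347,154) fits the description; I'll confirm it in a crop and measure.

Run:
```python
from h import *
np.set_printoptions(precision=4,suppress=True)
z=np.load("top.npz");im,d,P=z["im"],z["d"],z["P"]
save("c.png",cv2.resize(im[130:240,200:440],None,fx=3.3,fy=3.3,interpolation=cv2.INTER_CUBIC))
hsv=cv2.cvtColor(im,cv2.COLOR_RGB2HSV)
for n,(u,v) in {"dot":(347,154)}.items():
    m=np.zeros((400,640),bool);m[v-14:v+15,u-14:u+15]=1
    g=m&(hsv[...,0]>50)&(hsv[...,0]<85)&(hsv[...,1]>120)&(P[...,2]>0.035)
    q=P[g];print(n,g.sum(),q.mean(0),np.median(q,0),q.min(0),q.max(0))
# lid top
w=np.zeros((400,640),bool);w[145:235,205:300]=1
x=P[w&(P[...,2]>.045)]; 
h=x[x[:,2]>.05]
r=cv2.minAreaRect(h[:,:2].astype(np.float32));print("lid rect",r,cv2.boxPoints(r))
A=np.c_[h[:,:2],np.ones(len(h))];print("plane",np.linalg.lstsq(A,h[:,2],rcond=None)[0], h[:,2].min(),h[:,2].max())
# bar : dark pixels in handle region
b=np.zeros_like(w);b[215:230,228:285]=1
dark=b&(im.max(2)<70);q=P[dark];print("bar",len(q),q.mean(0),np.median(q,0),q.min(0),q.max(0))
q=q[q[:,2]>.03];print(len(q),q.mean(0));r=cv2.minAreaRect(q[:,:2].astype(np.float32));print(r)
```

```text
dot 164 [ 0.6292 -0.1463  0.0487] [ 0.6286 -0.1467  0.0487] [ 0.6123 -0.1649  0.0435] [ 0.6475 -0.1283  0.0543]
lid rect ((0.5331472158432007, 0.06191235035657883), (0.18285782635211945, 0.2455654889345169), 6.301806926727295) [[ 0.4288  0.1739]
 [ 0.4557 -0.0702]
 [ 0.6375 -0.0501]
 [ 0.6105  0.194 ]]
plane [-0.3095 -0.5779  0.3029] 0.05054784616934549 1.0231151117837078
bar 126 [0.4434 0.0867 0.0746] [0.4428 0.0873 0.0671] [ 0.4343 -0.068   0.0609] [0.4752 0.1345 1.0231]
126 [0.4434 0.0867 0.0746]
((0.45235639810562134, 0.032384879887104034), (0.011908338405191898, 0.20558130741119385), 9.483353614807129)
```

View pics/c.png

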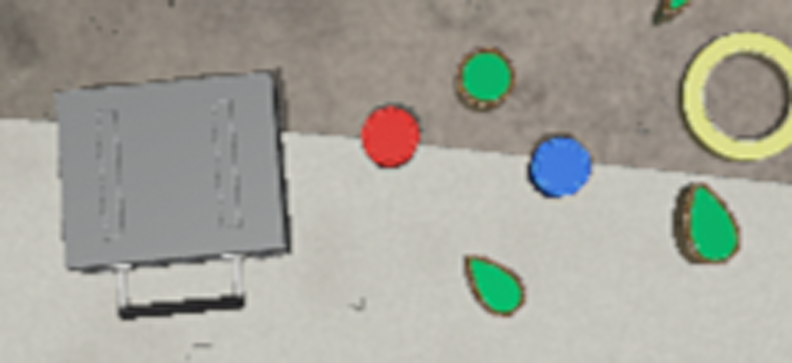

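The crop confirms it: the green piece at crop (487,75), full-frame (347,154), is plain and round, and the other two greens are drops. Next I'll refine the case pose without the no-reading pixels.

Run:
```python
from h import *
np.set_printoptions(precision=4,suppress=True)
z=np.load("top.npz");im,d,P=z["im"],z["d"],z["P"]
ok=(d>.5)&(P[...,2]<.15)
w=np.zeros((400,640),bool);w[145:214,210:292]=1
h=P[w&ok&(P[...,2]>.05)]
for _ in range(3):
    A=np.c_[h[:,:2],np.ones(len(h))];c=np.linalg.lstsq(A,h[:,2],rcond=None)[0];h=h[abs(A@c-h[:,2])<.006]
print("plane",c,"n",len(h),h[:,2].min(),h[:,2].max())
r=cv2.minAreaRect(h[:,:2].astype(np.float32));print("lid",r);print(cv2.boxPoints(r))
b=np.zeros_like(w);b[216:230,232:278]=1
q=P[b&ok&(im.max(2)<70)&(P[...,2]>.03)];print("bar",len(q),q.mean(0),q.min(0),q.max(0));
r=cv2.minAreaRect(q[:,:2].astype(np.float32));print(r)
l=np.polyfit(q[:,1],q[:,0],1);print("dx/dy",l,np.degrees(np.arctan(l[0])))
print("table z",np.median(P[240:260,180:300][...,2]))
```

```text
plane [-0.1122 -0.0132  0.1332] n 3561 0.05802765453524539 0.08074581396373648
lid ((0.5505039095878601, 0.10166553407907486), (0.13973785936832428, 0.1703069508075714), 6.196916103363037)
[[0.4719 0.1788]
 [0.4902 0.0095]
 [0.6292 0.0246]
 [0.6108 0.1939]]
bar 125 [0.4431 0.088  0.0671] [0.4343 0.0412 0.0609] [0.4509 0.1345 0.0719]
((0.4430934488773346, 0.08767247945070267), (0.008634588681161404, 0.09379661828279495), 6.214354038238525)
dx/dy [-0.1151  0.4533] -6.567065035180993
table z 0.0003990224333079162
```

arm_command([
  {"fingers":100,"travel":[-44.4,53.7,3],"roll":-74},
  {"fingers":100,"travel":[-44.4,53.7,3],"roll":-74},
  {"fingers":100,"travel":[-44.4,53.7,3],"roll":-74},
  {"fingers":100,"travel":[-44.4,53.7,3],"roll":-74},
  {"fingers":100,"travel":[-44.4,53.7,3],"roll":-74},
  {"fingers":100,"travel":[-44.4,53.7,3],"roll":-74},
  {"fingers":30,"travel":[-44.4,53.7,3],"roll":-74},
  {"fingers":30,"travel":[-44.4,53.7,3],"roll":-74},
  {"fingers":30,"travel":[-44.4,53.7,3],"roll":-74},
  {"fingers":30,"travel":[-44.4,53.7,3],"roll":-74},
])

```text
time_s: 1.5
tcp_pos: [0.3862, -0.0979, 0.2126]
ee_rot: [[0.115, -0.993, 0.002], [-0.993, -0.115, 0.0], [0.0, -0.002, -1.0]]
wrist_force: [2.3, -0.5, -0.5]
gripper_width: 0.724
```

```bash
cat >> h.py <<'E'
def rel(target,yaw=None):
    s=sense();R=np.array(s["ee_rot"]);t=(np.array(target)-s["tcp_pos"])@R*100
    y=np.degrees(np.arctan2(R[1,1],R[0,1])); r=None if yaw is None else -((yaw-y+180)%360-180)
    print("t",round(s["time_s"],2),"tcp",np.round(s["tcp_pos"],4),"yaw",round(y,1),"j6",round(s["joints"][5],1),"w",round(s["gripper_width"],3),"F",np.round(s["wrist_force"],1),"-> travel",t.round(2),"roll",r)
E
python3 -c "
from h import *
rel([.4435,.089,.18],186.3)"
```

```text
t 1.5 tcp [ 0.3862 -0.0979  0.2126] yaw -173.4 j6 -2.8 w 0.724 F [ 2.3 -0.5 -0.5] -> travel [-17.9   -7.84   3.27] roll 0.3078240108359296
```

arm_command([
  {"fingers":30,"travel":[-17.9,-7.8,3.2],"roll":0},
  {"fingers":30,"travel":[-17.9,-7.8,3.2],"roll":0},
  {"fingers":30,"travel":[-17.9,-7.8,3.2],"roll":0},
  {"fingers":30,"travel":[-17.9,-7.8,3.2],"roll":0},
  {"fingers":30,"travel":[-17.9,-7.8,3.2],"roll":0},
  {"fingers":30,"travel":[-17.9,-7.8,3.2],"roll":0},
  {"fingers":30,"travel":[-17.9,-7.8,3.2],"roll":0},
  {"fingers":30,"travel":[-17.9,-7.8,3.2],"roll":0},
])

```text
time_s: 2.3
tcp_pos: [0.4429, 0.0858, 0.1804]
ee_rot: [[0.112, -0.994, 0.0], [-0.994, -0.112, 0.0], [-0.0, -0.0, -1.0]]
wrist_force: [0.1, 0.8, -0.6]
gripper_width: 0.305
```

Run:
```python
from h import *
np.set_printoptions(precision=4,suppress=True)
rel([.4435,.089,.0535],186.3)
s=sense();im,d=capture("wrist");P=cloud("wrist",d,s);save("w1.png",im)
for r in search_frame("wrist","lid_handle"):print(r)
m=(d>.02)&(im.max(2)<70)&(P[...,2]>.045)&(P[...,2]<.085)&(abs(P[...,0]-.4435)<.025)&(abs(P[...,1]-.089)<.06)
q=P[m];print(len(q))
if len(q):print(q.mean(0),q.min(0),q.max(0),np.percentile(q[:,2],95),cv2.minAreaRect(q[:,:2].astype(np.float32)))
```

```text
t 2.3 tcp [0.4429 0.0858 0.1804] yaw -173.6 j6 -25.3 w 0.305 F [ 0.1  0.8 -0.6] -> travel [-0.31 -0.09 12.69] roll 0.11373503722302303
{'position': [0.5392, 0.0691, 0.0677], 'p': 0.82}
944
[0.4447 0.0815 0.0667] [0.4347 0.0408 0.061 ] [0.4535 0.1323 0.0696] 0.0683857406664362 ((0.4442397952079773, 0.08656974136829376), (0.010519372299313545, 0.09138265252113342), 6.680677890777588)
```

View pics/w1.png

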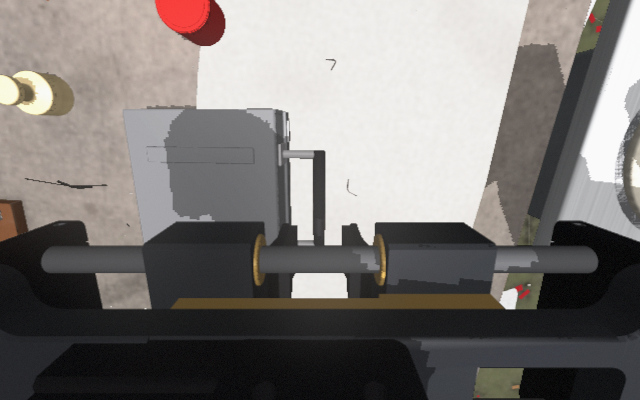

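The wrist view has the bar (319,150–245) lying between the fingers. It measures (0.444, 0.087) with its top at 0.068, which agrees with the top camera. I'll descend.

arm_command([
  {"fingers":30,"travel":[0,-0.1,4],"roll":0},
  {"fingers":30,"travel":[0,-0.1,8],"roll":0},
  {"fingers":30,"travel":[0,-0.1,11],"roll":0},
  {"fingers":30,"travel":[0,-0.1,12.7],"roll":0},
  {"fingers":30,"travel":[0,-0.1,12.7],"roll":0},
  {"fingers":30,"travel":[0,-0.1,12.7],"roll":0},
  {"fingers":0,"travel":[0,-0.1,12.7],"roll":0},
  {"fingers":0,"travel":[0,-0.1,12.7],"roll":0},
  {"fingers":0,"travel":[0,-0.1,12.7],"roll":0},
  {"fingers":0,"travel":[0,-0.1,12.7],"roll":0},
])

```text
time_s: 3.4
tcp_pos: [0.4432, 0.0869, 0.0533]
ee_rot: [[0.113, -0.994, -0.001], [-0.994, -0.113, 0.0], [-0.0, 0.001, -1.0]]
wrist_force: [-4.3, 3.0, 1.3]
gripper_width: 0.128
```

```bash
cat >> h.py <<'E'
H=np.array([.616,.107,.03]);U=np.array([.9935,.112,0])
def arc(angles):
    s=sense();R=np.array(s["ee_rot"]);B=np.array(s["tcp_pos"])+[0,0,.008]
    v=B-H;r=np.hypot(v@U,v[2]);a0=np.arctan2(v[2],-(v@U))-.068
    lat=v@np.array([-.112,.9935,0]);print("F",s["wrist_force"],"w",s["gripper_width"],"r",r,"lid",a0,"lat",lat)
    for a in angles:
        p=H+lat*np.array([-.112,.9935,0])-U*r*np.cos(a+.068)+np.array([0,0,r*np.sin(a+.068)])
        print(round(a,2),((p-B)@R*100).round(1).tolist())
E
python3 -c "
from h import *
arc(np.linspace(.2,1.65,19))"
```

```text
F [-4.3140832  2.9696725  1.2559575] w 0.12845884273579622 r 0.17674238965024794 lid 0.11014288759614951 lat -0.0006563215773260495
0.2 [-0.0, -0.4, -1.5]
0.28 [-0.0, -0.8, -2.9]
0.36 [-0.0, -1.3, -4.2]
0.44 [-0.0, -2.0, -5.5]
0.52 [-0.0, -2.7, -6.7]
0.6 [-0.0, -3.5, -7.9]
0.68 [-0.0, -4.5, -8.9]
0.76 [-0.0, -5.5, -9.9]
0.84 [0.0, -6.6, -10.9]
0.92 [0.0, -7.7, -11.7]
1.01 [0.0, -9.0, -12.4]
1.09 [0.0, -10.2, -13.0]
1.17 [0.0, -11.6, -13.6]
1.25 [0.0, -12.9, -14.0]
1.33 [0.0, -14.3, -14.3]
1.41 [0.0, -15.7, -14.5]
1.49 [0.0, -17.1, -14.6]
1.57 [0.0, -18.6, -14.5]
1.65 [0.0, -20.0, -14.4]
```

Bar gripped: the opening is 11 mm, and the radius of 0.1767 m matches. Now I'll swing the lid in two calls.

arm_command([
  {"fingers":0,"travel":[0,-0.4,-1.5]},
  {"fingers":0,"travel":[0,-0.8,-2.9]},
  {"fingers":0,"travel":[0,-1.3,-4.2]},
  {"fingers":0,"travel":[0,-2.0,-5.5]},
  {"fingers":0,"travel":[0,-2.7,-6.7]},
  {"fingers":0,"travel":[0,-3.5,-7.9]},
  {"fingers":0,"travel":[0,-4.5,-8.9]},
  {"fingers":0,"travel":[0,-5.5,-9.9]},
  {"fingers":0,"travel":[0,-6.6,-10.9]},
  {"fingers":0,"travel":[0,-6.6,-10.9]},
])

```text
validation failed for argument at $.ro...
```

```bash
python3 -c "
from h import *
arc(np.linspace(.92,1.64,9))"
```

```text
F [-4.3140832  2.9696725  1.2559575] w 0.12845884273579622 r 0.17674238965024794 lid 0.11014288759614951 lat -0.0006563215773260495
0.92 [0.0, -7.7, -11.6]
1.01 [0.0, -9.0, -12.5]
1.1 [0.0, -10.5, -13.1]
1.19 [0.0, -11.9, -13.7]
1.28 [0.0, -13.5, -14.1]
1.37 [0.0, -15.0, -14.4]
1.46 [0.0, -16.6, -14.5]
1.55 [0.0, -18.2, -14.5]
1.64 [0.0, -19.8, -14.4]
```

Each row needs a roll value, so I'll resend with it.

arm_command([
  {"fingers":0,"travel":[0,-0.4,-1.5],"roll":0},
  {"fingers":0,"travel":[0,-0.8,-2.9],"roll":0},
  {"fingers":0,"travel":[0,-1.3,-4.2],"roll":0},
  {"fingers":0,"travel":[0,-2.0,-5.5],"roll":0},
  {"fingers":0,"travel":[0,-2.7,-6.7],"roll":0},
  {"fingers":0,"travel":[0,-3.5,-7.9],"roll":0},
  {"fingers":0,"travel":[0,-4.5,-8.9],"roll":0},
  {"fingers":0,"travel":[0,-5.5,-9.9],"roll":0},
  {"fingers":0,"travel":[0,-6.6,-10.9],"roll":0},
  {"fingers":0,"travel":[0,-6.6,-10.9],"roll":0},
])

```text
time_s: 4.4
tcp_pos: [0.5074, 0.0938, 0.1644]
ee_rot: [[0.114, -0.993, -0.006], [-0.994, -0.114, -0.002], [0.002, 0.006, -1.0]]
wrist_force: [-13.0, 1.5, 17.4]
gripper_width: 0.125
```

```bash
python3 -c "
from h import *
arc(np.linspace(.92,1.64,9))"
```

```text
F [-12.97019824   1.47378344  17.39716738] w 0.12453493688467408 r 0.17958469028398127 lid 0.8480264927417871 lat -0.0009899467637815122
0.92 [0.0, -1.1, -0.8]
1.01 [0.0, -2.4, -1.6]
1.1 [0.0, -3.9, -2.3]
1.19 [0.0, -5.4, -2.9]
1.28 [0.0, -7.0, -3.3]
1.37 [0.0, -8.5, -3.6]
1.46 [0.0, -10.1, -3.8]
1.55 [0.0, -11.8, -3.8]
1.64 [0.0, -13.4, -3.6]
```

arm_command([
  {"fingers":0,"travel":[0,-0.9,-1.0],"roll":0},
  {"fingers":0,"travel":[0,-2.2,-1.9],"roll":0},
  {"fingers":0,"travel":[0,-3.7,-2.6],"roll":0},
  {"fingers":0,"travel":[0,-5.2,-3.2],"roll":0},
  {"fingers":0,"travel":[0,-5.2,-3.2],"roll":0},
])

```text
time_s: 4.9
tcp_pos: [0.5629, 0.0998, 0.1957]
ee_rot: [[0.114, -0.994, 0.002], [-0.994, -0.114, -0.001], [0.002, -0.002, -1.0]]
wrist_force: [-2.3, -1.0, 6.3]
gripper_width: 0.124
```

```bash
python3 -c "
from h import *
arc(np.linspace(1.28,1.64,5))"
```

```text
F [-2.31917179 -1.03769539  6.33467584] w 0.12408122738385349 r 0.18177097458431066 lid 1.2038474270893658 lat -0.0012248140457835413
1.28 [0.0, -1.3, -0.4]
1.37 [0.0, -2.9, -0.6]
1.46 [0.0, -4.6, -0.8]
1.55 [0.0, -6.2, -0.8]
1.64 [0.0, -7.8, -0.6]
```

arm_command([
  {"fingers":0,"travel":[0,-1.3,-0.5],"roll":0},
  {"fingers":0,"travel":[0,-2.9,-0.8],"roll":0},
  {"fingers":0,"travel":[0,-4.6,-0.9],"roll":0},
  {"fingers":0,"travel":[0,-6.2,-0.9],"roll":0},
  {"fingers":0,"travel":[0,-7.0,-0.8],"roll":0},
  {"fingers":0,"travel":[0,-7.0,-0.8],"roll":0},
  {"fingers":0,"travel":[0,-7.0,-0.8],"roll":0},
])

```text
time_s: 5.6
tcp_pos: [0.6316, 0.1073, 0.2026]
ee_rot: [[0.113, -0.994, 0.002], [-0.994, -0.113, -0.001], [0.001, -0.002, -1.0]]
wrist_force: [1.9, -5.1, 2.1]
gripper_width: 0.123
```

```bash
python3 -c "
from h import *
arc([1.6])"
```

```text
F [ 1.90398829 -5.06794743  2.1390032 ] w 0.12276753672253542 r 0.18130371004279935 lid 1.588361976346832 lat -0.0014217879559773443
1.6 [0.0, -0.2, 0.0]
```

arm_command([
  {"fingers":30,"travel":[0,0,0],"roll":0},
  {"fingers":30,"travel":[0,0,0],"roll":0},
  {"fingers":30,"travel":[0,0,0],"roll":0},
  {"fingers":30,"travel":[0,0,-3],"roll":0},
  {"fingers":30,"travel":[0,0,-7],"roll":0},
  {"fingers":30,"travel":[0,0,-10],"roll":0},
  {"fingers":30,"travel":[0,0,-10],"roll":0},
  {"fingers":30,"travel":[0,0,-10],"roll":0},
])

```text
time_s: 6.4
tcp_pos: [0.6308, 0.1089, 0.3025]
ee_rot: [[0.114, -0.994, 0.001], [-0.994, -0.114, 0.002], [-0.002, -0.001, -1.0]]
wrist_force: [-0.1, 0.2, -1.5]
gripper_width: 0.301
```

```bash
python3 -c "
from h import *
rel([.629,-.1465,.302],96.3)
im,d=capture('scene');P=cloud('scene',d);save('d.png',im[100:330,150:450].repeat(2,0).repeat(2,1))
for r in search_frame('scene','lid_handle'):print(r)
"
```

```text
t 6.4 tcp [0.6308 0.1089 0.3025] yaw -173.5 j6 -17.7 w 0.301 F [-0.1  0.2 -1.5] -> travel [2.536e+01 3.080e+00 1.000e-02] roll 90.2294093108656
{'position': [0.6412, 0.1115, 0.1023], 'p': 0.56}
```

View pics/d.png

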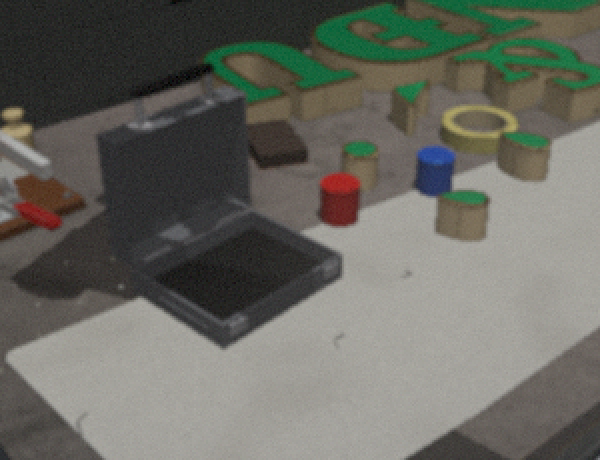

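The lid stands upright and empty. The dot is at crop (360,165), behind the red and blue look-alikes. I'll move above it.

arm_command([
  {"fingers":75,"travel":[25.4,3.1,0],"roll":90},
  {"fingers":75,"travel":[25.4,3.1,0],"roll":90},
  {"fingers":75,"travel":[25.4,3.1,0],"roll":90},
  {"fingers":75,"travel":[25.4,3.1,0],"roll":90},
  {"fingers":75,"travel":[25.4,3.1,5],"roll":90},
  {"fingers":75,"travel":[25.4,3.1,10],"roll":90},
  {"fingers":75,"travel":[25.4,3.1,14],"roll":90},
  {"fingers":75,"travel":[25.4,3.1,14],"roll":90},
  {"fingers":75,"travel":[25.4,3.1,14],"roll":90},
  {"fingers":75,"travel":[25.4,3.1,14],"roll":90},
])

```text
time_s: 7.5
tcp_pos: [0.6277, -0.1477, 0.1592]
ee_rot: [[-0.984, -0.177, -0.005], [-0.177, 0.984, 0.0], [0.005, 0.001, -1.0]]
wrist_force: [0.5, -0.1, 0.2]
gripper_width: 0.748
```

arm_command([
  {"fingers":75,"travel":[0,0,0],"roll":4},
  {"fingers":75,"travel":[0,0,0],"roll":4},
  {"fingers":75,"travel":[0,0,0],"roll":4},
])

```text
time_s: 7.8
tcp_pos: [0.6284, -0.1475, 0.1609]
ee_rot: [[-0.993, -0.116, -0.002], [-0.116, 0.993, 0.0], [0.002, 0.0, -1.0]]
wrist_force: [0.5, -0.0, 0.1]
gripper_width: 0.748
```

Run:
```python
from h import *
np.set_printoptions(precision=4,suppress=True)
rel([.629,-.1465,.02],96.3)
s=sense();im,d=capture("wrist");P=cloud("wrist",d,s);save("w2.png",im)
hsv=cv2.cvtColor(im,cv2.COLOR_RGB2HSV)
g=(d>.02)&(hsv[...,0]>50)&(hsv[...,0]<85)&(hsv[...,1]>120)&(abs(P[...,0]-.629)<.04)&(abs(P[...,1]+.1465)<.04)&(P[...,2]>.03)
q=P[g];print(len(q));
if len(q):print(q.mean(0),q.min(0),q.max(0),cv2.minEnclosingCircle(q[:,:2].astype(np.float32)))
```

```text
t 7.8 tcp [ 0.6284 -0.1475  0.1609] yaw 96.7 j6 -84.5 w 0.748 F [ 0.5 -0.   0.1] -> travel [-0.1   0.09 14.09] roll 0.3549077682809525
1227
[ 0.629  -0.1459  0.0491] [ 0.6045 -0.1829  0.0465] [ 0.6481 -0.1271  0.2689] ((0.6243987083435059, -0.15658268332481384), 0.030720673501491547)
```

View pics/w2.png

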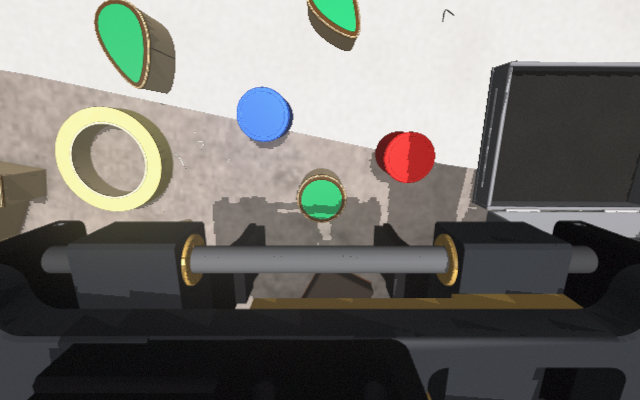

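The wrist view shows the round green dot at (321,199), midway between the fingers, with red and blue clear to the sides. It measures (0.629, -0.146, 0.049 top), matching the top camera.

arm_command([
  {"fingers":75,"travel":[-0.1,0.1,4],"roll":0},
  {"fingers":75,"travel":[-0.1,0.1,8],"roll":0},
  {"fingers":75,"travel":[-0.1,0.1,12],"roll":0},
  {"fingers":75,"travel":[-0.1,0.1,14.1],"roll":0},
  {"fingers":75,"travel":[-0.1,0.1,14.1],"roll":0},
  {"fingers":75,"travel":[-0.1,0.1,14.1],"roll":0},
  {"fingers":30,"travel":[-0.1,0.1,14.1],"roll":0},
  {"fingers":30,"travel":[-0.1,0.1,14.1],"roll":0},
  {"fingers":30,"travel":[-0.1,0.1,14.1],"roll":0},
  {"fingers":30,"travel":[-0.1,0.1,14.1],"roll":0},
])

```text
time_s: 8.85
tcp_pos: [0.6304, -0.1465, 0.0223]
ee_rot: [[-0.993, -0.115, 0.002], [-0.115, 0.993, -0.0], [-0.002, -0.0, -1.0]]
wrist_force: [-0.5, 1.0, 2.8]
gripper_width: 0.518
```

```bash
python3 -c "
from h import *
print('case centre',H-.07*U)
rel(H-.085*U+[0,0,.13],96.4)"
```

```text
case centre [0.546455 0.09916  0.03    ]
t 8.85 tcp [ 0.6304 -0.1465  0.0223] yaw 96.6 j6 -84.6 w 0.518 F [-0.5  1.   2.8] -> travel [  7.    25.37 -13.79] roll 0.17946762517300385
```

arm_command([
  {"fingers":30,"travel":[0,0,-4],"roll":0},
  {"fingers":30,"travel":[0,0,-9],"roll":0},
  {"fingers":30,"travel":[0,0,-13.8],"roll":0},
  {"fingers":30,"travel":[2,4,-13.8],"roll":0},
  {"fingers":30,"travel":[5,9,-13.8],"roll":0},
  {"fingers":30,"travel":[7,14,-13.8],"roll":0},
  {"fingers":30,"travel":[7,19,-13.8],"roll":0},
  {"fingers":30,"travel":[7,23,-13.8],"roll":0},
  {"fingers":30,"travel":[7,25.5,-13.8],"roll":0},
  {"fingers":30,"travel":[7,25.5,-13.8],"roll":0},
])

```text
time_s: 9.85
tcp_pos: [0.5308, 0.1019, 0.1595]
ee_rot: [[-0.993, -0.119, 0.001], [-0.119, 0.993, 0.001], [-0.001, 0.001, -1.0]]
wrist_force: [0.6, -0.4, 0.4]
gripper_width: 0.52
```

```bash
python3 -c "
from h import *
rel((H-.085*U)*[1,1,0]+[0,0.001,.032],96.4)"
```

```text
t 9.85 tcp [0.5308 0.1019 0.1595] yaw 96.8 j6 -111.2 w 0.52 F [ 0.6 -0.4  0.4] -> travel [-0.02 -0.35 12.75] roll 0.435615170049914
```

arm_command([
  {"fingers":30,"travel":[0,-0.3,4],"roll":0},
  {"fingers":30,"travel":[0,-0.3,8],"roll":0},
  {"fingers":30,"travel":[0,-0.3,11],"roll":0},
  {"fingers":30,"travel":[0,-0.3,12.2],"roll":0},
  {"fingers":30,"travel":[0,-0.3,12.8],"roll":0},
  {"fingers":30,"travel":[0,-0.3,12.8],"roll":0},
  {"fingers":30,"travel":[0,-0.3,12.8],"roll":0},
])

```text
time_s: 10.55
tcp_pos: [0.5327, 0.0961, 0.0324]
ee_rot: [[-0.993, -0.114, 0.003], [-0.114, 0.993, 0.001], [-0.003, 0.001, -1.0]]
wrist_force: [0.8, 0.5, -0.4]
gripper_width: 0.519
```

arm_command([
  {"fingers":30,"travel":[0,0,0.2],"roll":0},
  {"fingers":30,"travel":[0,0,0.2],"roll":0},
  {"fingers":65,"travel":[0,0,0.2],"roll":0},
  {"fingers":65,"travel":[0,0,0.2],"roll":0},
  {"fingers":65,"travel":[0,0,0.2],"roll":0},
  {"fingers":65,"travel":[0,0,-3],"roll":0},
  {"fingers":65,"travel":[0,0,-8],"roll":0},
  {"fingers":65,"travel":[0,0,-13],"roll":0},
  {"fingers":65,"travel":[0,0,-18],"roll":0},
  {"fingers":65,"travel":[0,0,-18],"roll":0},
])

```text
time_s: 11.55
tcp_pos: [0.5354, 0.097, 0.219]
ee_rot: [[-0.993, -0.116, 0.015], [-0.116, 0.993, 0.005], [-0.016, 0.003, -1.0]]
wrist_force: [1.0, 0.6, -0.1]
gripper_width: 0.65
```

Run:
```python
from h import *
np.set_printoptions(precision=4,suppress=True)
rel([.631,.108,.305],186.4)
s=sense();im,d=capture("wrist");P=cloud("wrist",d,s);save("w3.png",im)
hsv=cv2.cvtColor(im,cv2.COLOR_RGB2HSV)
g=(d>.02)&(hsv[...,0]>50)&(hsv[...,0]<85)&(hsv[...,1]>120)&(abs(P[...,0]-.53)<.05)&(abs(P[...,1]-.1)<.06)&(P[...,2]>.03)&(P[...,2]<.08)
q=P[g];print(len(q));
if len(q):
    m=q.mean(0);print(m,q.min(0),q.max(0));c=H-.07*U;print("case xy",(m-c)@U,(m-c)@np.array([-.112,.9935,0]))
    A=np.c_[q[:,:2],np.ones(len(q))];print("tilt",np.linalg.lstsq(A,q[:,2],rcond=None)[0][:2])
```

```text
t 11.55 tcp [0.5354 0.097  0.219 ] yaw 96.6 j6 -110.9 w 0.65 F [ 1.   0.6 -0.1] -> travel [-9.75  0.01 -8.45] roll -89.75556905590469
910
[0.5314 0.0958 0.0566] [0.5126 0.0767 0.0547] [0.5505 0.1144 0.0589]
case xy -0.015368311684943852 -0.0016926770836738416
tilt [-0.0054 -0.0001]
```

View pics/w3.png

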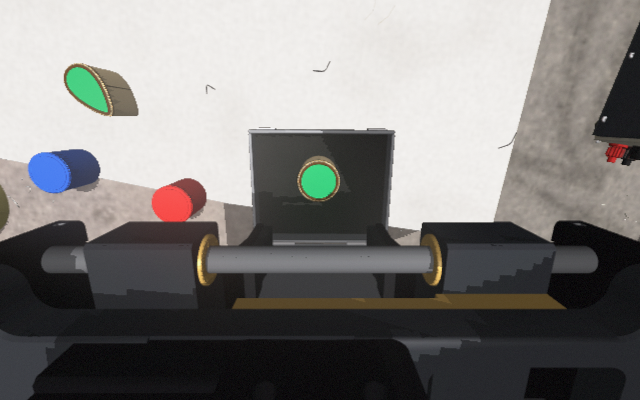

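The dot stands upright in the tray at (319,180): top at 0.0566 m, no tilt, case xy (-15, -2) mm. I'll go back over the handle.

arm_command([
  {"fingers":65,"travel":[0,0,-5],"roll":0},
  {"fingers":65,"travel":[0,0,-8.5],"roll":0},
  {"fingers":65,"travel":[0,0,-8.5],"roll":-8},
  {"fingers":30,"travel":[-2,0,-8.5],"roll":-17},
  {"fingers":30,"travel":[-5,0,-8.5],"roll":-25},
  {"fingers":30,"travel":[-8,0,-8.5],"roll":-34},
  {"fingers":30,"travel":[-9.8,0,-8.5],"roll":-42},
  {"fingers":30,"travel":[-9.8,0,-8.5],"roll":-50},
  {"fingers":30,"travel":[-9.8,0,-8.5],"roll":-58},
  {"fingers":30,"travel":[-9.8,0,-8.5],"roll":-66},
])

```text
time_s: 12.6
tcp_pos: [0.6284, 0.1069, 0.2934]
ee_rot: [[-0.294, -0.956, -0.004], [-0.956, 0.294, -0.001], [0.002, 0.004, -1.0]]
wrist_force: [-0.7, 0.5, 0.3]
gripper_width: 0.306
```

arm_command([
  {"fingers":30,"travel":[0,0,0],"roll":-24},
  {"fingers":30,"travel":[0,0,0],"roll":-24},
  {"fingers":30,"travel":[0,0,0],"roll":-24},
  {"fingers":30,"travel":[0,0,0],"roll":-24},
  {"fingers":30,"travel":[0,0,0],"roll":-24},
])

```text
time_s: 13.1
tcp_pos: [0.6284, 0.107, 0.2946]
ee_rot: [[0.112, -0.994, -0.002], [-0.994, -0.112, -0.001], [0.0, 0.003, -1.0]]
wrist_force: [0.7, -0.1, 0.5]
gripper_width: 0.302
```

Run:
```python
from h import *
np.set_printoptions(precision=4,suppress=True)
rel([.631,.108,.2],186.4)
s=sense();im,d=capture("wrist");P=cloud("wrist",d,s)
q=P[(d>.02)&(im.max(2)<70)&(P[...,2]>.19)&(P[...,2]<.225)&(abs(P[...,0]-.63)<.05)&(abs(P[...,1]-.107)<.07)];print("wrist",len(q))
if len(q):print(q.mean(0),q.min(0),q.max(0),cv2.minAreaRect(q[:,:2].astype(np.float32)))
im,d=capture("scene");P=cloud("scene",d)
q=P[(d>.02)&(P[...,2]>.195)&(P[...,2]<.23)&(abs(P[...,0]-.63)<.05)&(abs(P[...,1]-.107)<.07)];print("scene",len(q))
if len(q):print(q.mean(0),q.min(0),q.max(0))
```

```text
t 13.1 tcp [0.6284 0.107  0.2946] yaw -173.6 j6 -17.7 w 0.302 F [ 0.7 -0.1  0.5] -> travel [-0.08 -0.29  9.46] roll 0.012208372366671938
wrist 1230
[0.633  0.0985 0.2105] [0.6237 0.0607 0.205 ] [0.6423 0.142  0.2134] ((0.6328597664833069, 0.10121111571788788), (0.011289236135780811, 0.08099143952131271), 6.547783851623535)
scene 278
[0.6285 0.1159 0.2065] [0.6201 0.0626 0.1951] [0.6377 0.1623 0.2124]
```

arm_command([
  {"fingers":30,"travel":[0,-0.3,3],"roll":0},
  {"fingers":30,"travel":[0,-0.4,6],"roll":0},
  {"fingers":30,"travel":[0,-0.4,8.5],"roll":0},
  {"fingers":30,"travel":[0,-0.4,9.6],"roll":0},
  {"fingers":30,"travel":[0,-0.4,9.6],"roll":0},
  {"fingers":0,"travel":[0,-0.4,9.6],"roll":0},
  {"fingers":0,"travel":[0,-0.4,9.6],"roll":0},
  {"fingers":0,"travel":[0,-0.4,9.6],"roll":0},
  {"fingers":0,"travel":[0,-0.4,9.6],"roll":0},
])

```text
time_s: 14.1
tcp_pos: [0.6333, 0.1077, 0.2017]
ee_rot: [[0.114, -0.993, 0.002], [-0.993, -0.114, 0.001], [-0.0, -0.002, -1.0]]
wrist_force: [0.2, 0.2, 3.4]
gripper_width: 0.129
```

```bash
python3 -c "
from h import *
arc(np.linspace(1.54,.9,10))"
```

```text
F [0.21244441 0.20350141 3.42783396] w 0.1291876243563148 r 0.18051008711527072 lid 1.5985433959677027 lat -0.0012879044643331803
1.54 [-0.0, 1.1, -0.1]
1.47 [-0.0, 2.3, -0.1]
1.4 [-0.0, 3.6, 0.0]
1.33 [-0.0, 4.9, 0.2]
1.26 [-0.0, 6.1, 0.5]
1.18 [-0.0, 7.4, 0.8]
1.11 [-0.0, 8.6, 1.2]
1.04 [-0.0, 9.8, 1.8]
0.97 [-0.0, 10.9, 2.4]
0.9 [-0.0, 12.0, 3.1]
```

arm_command([
  {"fingers":0,"travel":[0,1.1,-0.1],"roll":0},
  {"fingers":0,"travel":[0,2.3,-0.1],"roll":0},
  {"fingers":0,"travel":[0,3.6,0],"roll":0},
  {"fingers":0,"travel":[0,4.9,0.2],"roll":0},
  {"fingers":0,"travel":[0,6.1,0.5],"roll":0},
  {"fingers":0,"travel":[0,7.4,0.8],"roll":0},
  {"fingers":0,"travel":[0,8.6,1.2],"roll":0},
  {"fingers":0,"travel":[0,9.7,1.8],"roll":0},
  {"fingers":0,"travel":[0,10.8,2.4],"roll":0},
  {"fingers":0,"travel":[0,10.8,2.4],"roll":0},
])

```text
time_s: 15.1
tcp_pos: [0.524, 0.0958, 0.1763]
ee_rot: [[0.114, -0.993, 0.0], [-0.993, -0.114, 0.002], [-0.002, -0.0, -1.0]]
wrist_force: [-2.8, 4.2, 1.9]
gripper_width: 0.129
```

```bash
python3 -c "
from h import *
arc(np.linspace(.92,.0,14))"
```

```text
F [-2.83734289  4.15905926  1.91772307] w 0.1287932214712934 r 0.1799505390418951 lid 0.961856733715325 lat -0.0008356058109485684
0.92 [-0.0, 0.6, 0.4]
0.85 [-0.0, 1.7, 1.1]
0.78 [-0.0, 2.7, 1.9]
0.71 [-0.0, 3.6, 2.8]
0.64 [-0.0, 4.4, 3.8]
0.57 [-0.0, 5.2, 4.8]
0.5 [-0.0, 5.9, 5.8]
0.42 [-0.0, 6.6, 6.9]
0.35 [-0.0, 7.1, 8.1]
0.28 [0.0, 7.6, 9.2]
0.21 [0.0, 8.0, 10.4]
0.14 [0.0, 8.3, 11.7]
0.07 [0.0, 8.6, 12.9]
0.0 [0.0, 8.7, 14.2]
```

arm_command([
  {"fingers":0,"travel":[0,0.6,0.4],"roll":0},
  {"fingers":0,"travel":[0,1.6,1.1],"roll":0},
  {"fingers":0,"travel":[0,2.6,1.9],"roll":0},
  {"fingers":0,"travel":[0,3.5,2.7],"roll":0},
  {"fingers":0,"travel":[0,4.3,3.7],"roll":0},
  {"fingers":0,"travel":[0,5.0,4.7],"roll":0},
  {"fingers":0,"travel":[0,5.7,5.7],"roll":0},
  {"fingers":0,"travel":[0,6.3,6.7],"roll":0},
  {"fingers":0,"travel":[0,6.8,7.9],"roll":0},
  {"fingers":0,"travel":[0,6.8,7.9],"roll":0},
])

```text
time_s: 16.1
tcp_pos: [0.4562, 0.0882, 0.0958]
ee_rot: [[0.113, -0.994, -0.003], [-0.994, -0.113, 0.001], [-0.001, 0.003, -1.0]]
wrist_force: [-4.7, 8.3, 1.3]
gripper_width: 0.122
```

```bash
python3 -c "
from h import *
arc(np.linspace(.28,.0,5));rel((H-.176*U)*[1,1,0]+[0,0,.038])"
```

```text
F [-4.68690038  8.2652619   1.32975983] w 0.12208798034808559 r 0.17700688614400223 lid 0.3622796503517043 lat -0.0008028339831777712
0.28 [0.0, 0.5, 1.3]
0.21 [0.0, 0.9, 2.5]
0.14 [0.0, 1.2, 3.7]
0.07 [0.0, 1.4, 5.0]
0.0 [0.0, 1.5, 6.2]
t 16.1 tcp [0.4562 0.0882 0.0958] yaw -173.5 j6 -24.3 w 0.122 F [-4.7  8.3  1.3] -> travel [-0.07  1.49  5.79] roll None
```

arm_command([
  {"fingers":0,"travel":[0,0.5,1.3],"roll":0},
  {"fingers":0,"travel":[0,0.9,2.5],"roll":0},
  {"fingers":0,"travel":[0,1.2,3.7],"roll":0},
  {"fingers":0,"travel":[0,1.4,4.8],"roll":0},
  {"fingers":0,"travel":[0,1.5,5.6],"roll":0},
  {"fingers":0,"travel":[0,1.5,6.0],"roll":0},
  {"fingers":0,"travel":[0,1.5,6.2],"roll":0},
  {"fingers":0,"travel":[0,1.5,6.2],"roll":0},
])

```text
time_s: 16.9
tcp_pos: [0.4411, 0.0863, 0.0342]
ee_rot: [[0.113, -0.994, -0.004], [-0.994, -0.113, 0.0], [-0.001, 0.004, -1.0]]
wrist_force: [-8.5, 9.8, -1.5]
gripper_width: 0.125
```

arm_command([
  {"fingers":0,"travel":[0,0,0.3],"roll":0},
  {"fingers":0,"travel":[0,0,0.3],"roll":0},
  {"fingers":0,"travel":[0,0,0.3],"roll":0},
])

```text
time_s: 17.2
tcp_pos: [0.441, 0.0863, 0.0324]
ee_rot: [[0.114, -0.994, -0.004], [-0.994, -0.114, -0.0], [-0.0, 0.004, -1.0]]
wrist_force: [-10.7, 11.0, 10.3]
gripper_width: 0.127
```

Upward resistance of 10 N means the lid is against its stop. I'll release and lift clear.

arm_command([
  {"fingers":30,"travel":[0,0,0],"roll":0},
  {"fingers":30,"travel":[0,0,0],"roll":0},
  {"fingers":30,"travel":[0,0,0],"roll":0},
  {"fingers":30,"travel":[0,0,-2],"roll":0},
  {"fingers":30,"travel":[0,0,-5],"roll":0},
  {"fingers":30,"travel":[0,0,-9],"roll":0},
  {"fingers":30,"travel":[0,0,-14],"roll":0},
  {"fingers":30,"travel":[0,0,-18],"roll":0},
  {"fingers":30,"travel":[0,0,-18],"roll":0},
])

```text
time_s: 18.1
tcp_pos: [0.4465, 0.0866, 0.218]
ee_rot: [[0.115, -0.993, 0.012], [-0.993, -0.115, 0.005], [-0.003, -0.013, -1.0]]
wrist_force: [-0.4, 0.8, -0.3]
gripper_width: 0.305
```

Run:
```python
from h import *
np.set_printoptions(precision=4,suppress=True)
rel([.44,.086,.2])
im,d=capture("scene");P=cloud("scene",d);save("e.png",im[100:330,150:450].repeat(2,0).repeat(2,1))
V=np.array([-.112,.9935,0]);c=(H-.07*U)*[1,1,0];X=(P-c)@U;Y=(P-c)@V
h=P[(d>.1)&(abs(X)<.06)&(abs(Y)<.075)&(P[...,2]>.045)&(P[...,2]<.1)]
for _ in range(3):
    A=np.c_[(h-c)@U,(h-c)@V,np.ones(len(h))];k=np.linalg.lstsq(A,h[:,2],rcond=None)[0];h=h[abs(A@k-h[:,2])<.005]
print("lid plane slope x,y, height",k,len(h))
```

```text
t 18.1 tcp [0.4465 0.0866 0.218 ] yaw -173.4 j6 -25.1 w 0.305 F [-0.4  0.8 -0.3] -> travel [-0.01  0.67  1.79] roll None
lid plane slope x,y, height [0.0013 0.0018 0.0617] 2285
```

View pics/e.png

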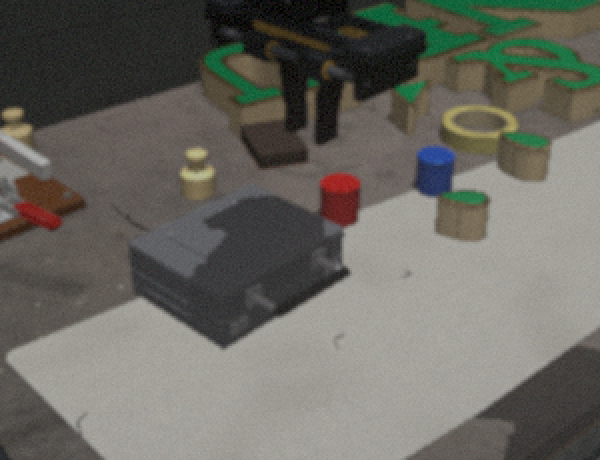

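The lid is shut: slope 0.001 rad, top at 61.7 mm. The gripper is clear of everything, so I'm handing in.

```bash
python3 -c "
from h import *
print(finish_job())"
```

```text
the job is handed in; nothing more can be done
None
```

I opened the case lid by its handle to about 1.59 rad, set the round green dot upright on the padded floor, swung the lid shut and let go. The job was handed in shortly after the last reading of 18.1 s; no verdict is reported.

- **Dot, measured before closing:** it stood at about (-15, -2) mm in the case frame. Its top was at 56.6 mm and its tilt under 0.01 rad. It couldn't be seen once the lid was shut.
- **Lid, measured after release:** the top plane slopes about 0.001 rad at 61.7 mm high, so it is shut. The gripper is about 18 cm above the handle and touching nothing.
- **Disagreements:**
  - The bar sat about 4 mm off centre in the pinch. This gave a short force of about 22 N at the wrist while opening, and I corrected the path for it.
  - The network's top-camera report for the handle was on the lid rather than the bar, so I measured the bar from depth instead.
  - One move call was refused for a missing roll value, before anything moved.

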